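# Pass a collector shoe through the sprung go-gauge

## Task

Check the copper collector shoe in the go-gauge: pick it up by its steel lug, lay it flat and square in the gauge's open bay between the red-handled slide's pusher plate and the gate, and let go. Then push the red pad of the sprung slide under the yellow hood all the way to its stop, so that the shoe is driven right through the gate, and let the slide spring fully back, leaving the shoe standing on the outfeed bed. Do not disturb the switch box's toggle, the hex coupler or the spring block.

Things in the scene. Friction and masses are not known exactly. Their poses are not given: they have to be found in the camera images.
- gauge: Go-gauge fixed to the bench. Origin: centre line of its underside, below the pusher's front face at rest; x is the push direction (roughly to the robot's left), z up. Green bed 130 wide (y), 20 thick, x -115 to +150. Outfeed bed: x 68 to 144, then a lip 12 high. Side rails from x 0: inner faces y +-49.5, tops z 32. All gauge figures are in mm in this frame.
- gate (a point): Middle of the gauge's dark steel gate, at gauge (64, 0, 48). The gate is 8 thick (gauge x 60 to 68) and 124 wide; its two plates hang down to z 48 (28 above the bed), with a central slot y +-16 for the lug, closed by a bar at z 94 to 102, the top.
- hood (a point): Middle of the push-side edge of the yellow hood's roof underside, at gauge (-62, 0, 113). Roof x -62 to -12, y +-53, z 113 to 121; cheeks y +-45 to +-53; open on the pad's side. The pad ends its stroke 30 inside, where an upright tool cannot follow: lean the tool 30 to 45 degrees, fingertips pointing forward and down, in under the roof.
- slide (a joint): Sprung slide of the gauge: 0 m at rest, 0.078 m at its stop, moving along gauge +x; its spring takes about 6 N at the start and 12 N at the stop and returns it when released. Pusher plate 80 wide, z 21.5 to 47.5, front face at gauge x = joint value.
- slide_pad (a point): Middle of the push-side face of the slide's red push pad, a flat upright plate 60 wide (y), 54 high (z 24 to 78 over the bench), 10 thick; the point is at gauge x -110, z 50 at rest and moves with the slide. Push it along the gauge's +x.
- bay (a point): Point on the bed surface where the middle of the shoe's underside should be laid (gauge x 30, y 0, z 20); axes as the gauge's. The bay is open above, from the pusher (x 0) to the gate (x 60) and between the side rails (99 apart).
- outfeed (a point): Point on the bed surface about where the middle of the shoe's underside ends when the slide has reached its stop (gauge x 99, y 0, z 20).
- shoe: Dented copper collector shoe, loose, 0.25 to 0.55 kg: copper body 40 (own x) by 90 (own y) by 22 high with an upright steel lug on top. Origin: centre of its underside, z up. It lies in the bay with its 90 length across the gauge, own x along the gauge's x (either way round).
- shoe_lug (a point): Middle of the steel lug of the shoe, 35 above its underside. The lug is 14 thick (own y: grip it across this), 34 long (own x), 26 high (22 to 48 above the underside). Axes as the shoe's.
- switch_box: Bystander, fixed: black bakelite box 90 x 140 x 70 high with an amber lamp and a chrome toggle on top, to about 130 high in all. Origin: centre of underside.
- toggle (a joint): Toggle on the switch box, 0 as it stands (leaning to the box's -x); leave alone.
- hex_coupler: Bystander, loose: nickel-plated hexagon bar coupler 80 long (own x), 36 high, 42 wide, lying. Origin: middle of the underside as built.
- spring_block: Bystander, loose: iron spring block 90 (own x) x 65 x 82 high, with a coil between two plates. Origin: centre of underside.

How it is judged:
On the way, in this order (a step that is already met when the one before it is completed fails the run):
1. the shoe lies flat and square in the bay, let go, with the slide at rest (x of shoe in the frame of gauge between 0.016 and 0.046 m and y of shoe in the frame of gauge between -0.008 and 0.008 m and z of shoe in the frame of gauge between 0.016 and 0.024 m and angle between shoe's own z axis and vertical below 0.1 rad and angle between the x axis of shoe and the x axis of gauge, either way round below 0.2 rad and contact force between the fingers and shoe below 0.2 N and value of joint slide below 0.008 m), for 0.2 s.
2. the slide is pushed to its stop (within 4 mm) with the shoe driven through the gate (value of joint slide above 0.074 m and x of shoe in the frame of gauge above 0.091 m), for 0.1 s.
At the end, for the whole second after the job is handed in: The shoe stands flat (within 0.1 rad) and still on the outfeed bed, its middle 91 to 135 mm beyond the gauge's origin (clear of the gate) and within 12 mm of its centre line, and the slide is back within 6 mm of its rest position (value of joint slide below 0.006 m and x of shoe in the frame of gauge between 0.091 and 0.135 m and y of shoe in the frame of gauge between -0.012 and 0.012 m and z of shoe in the frame of gauge between 0.016 and 0.024 m and angle between shoe's own z axis and vertical below 0.1 rad and linear speed of shoe below 0.01 m/s); the robot touches nothing.
It fails at once if the hex coupler is moved more than 20 mm (distance of hex_coupler from where it was at the start of the episode above 0.02 m).
It fails at once if the spring block is moved more than 20 mm (distance of spring_block from where it was at the start of the episode above 0.02 m).
It fails at once if the toggle is moved by more than 0.2 rad (value of joint toggle above 0.2 rad).
It also fails if it takes over 51 s, if anything falls off the work surface, if the arm or the gripper's body presses on something with over 40 N, if the wrist force passes 120 N, or if a joint passes its speed limit or range.

## Robot

A 7-joint arm with a two-finger parallel gripper is mounted at the origin on the work surface. World frame = base frame: x ahead of the robot, y to its left, z up, the work surface at z = 0. Lengths are in m, angles in rad, forces in N, time in s.
With the tool pointing down it reaches from about 0.4 to 0.9 m from the base axis. Payload 5.6 kg.
Tool frame: the origin (TCP) lies midway between the tips of the shut fingers; the grasp point (between the pads) lies 19 mm behind it; z points along the fingers, y is the line along which they close (so a half turn about z gives the same grasp; the last joint's range is limited). The gripper opens to 92 mm and grips with 3 to 60 N. Pads are 20 mm wide; open, the fingers measure 128 mm over their backs; the gripper's body (75 mm by 189 mm) begins 69 mm behind the grasp point.
Start: joints at [1.104, 0.468, -0.012, 1.603, 0.006, 1.071, -0.056], TCP at [0.267, -0.593, 0.215] pointing down, gripper open.
Joint ranges: [-2.53, 2.53], [-0.31, 2.02], [-1.57, 1.55], [0.28, 2.44], [-1.29, 4.43], [0.15, 1.84], [-2.92, 2.92]. Speed limits (rad/s): [2.57, 2.57, 3.14, 3.14, 3.14, 3.14, 3.14].

## Interface

Orientations are given as a 3x3 rotation matrix whose columns are the frame's x, y, z axes.
In Python, from station import env, effector, solver, viewer, workorder, search_frame, tip_of gives the robot as it stands. Calls block until the motion is done:
- env.reach(position, orientation): joint-space move of the TCP to a pose.
- env.movel(position, frame=None, rate=0.15): straight line of the TCP; frame=None keeps the orientation; rate is the mean speed in m/s.
- env.goto_joints(angles): joint-space move.
- effector.release() and effector.grasp(squeeze=None): open the fingers fully, or close them until they stop; squeeze is the grip in N (None keeps the last).
- env.pause(seconds).
- solver.inverse_kinematics(position, orientation): joint angles nearest the present ones, or None.
- env.sense(): the state.
- viewer.read_camera(name): name is "side" or "top"; returns (picture, depth): 480x640x3 uint8, red, green, blue; 480x640 float32, m along the optical axis (not along the pixel's ray), 0 where there is no reading.
- viewer.camera_info(name): a dict with "intrinsics" (3x3 intrinsics, pixels), "eye" and "rotation" of the camera in the world. Camera axes: x right, y up, looking along -z (the intrinsics and any distortion apply to the point x, -y, -z); pixel columns grow to the right and rows downward; lengths in m; the calibration is good to about 2 mm. A picture is of the moment at which its call begins. camera_info takes no time and is no camera call.
A pose or a line that the arm cannot do raises env.PlanningError and nothing moves.
- workorder.finish_job(): hands the job in; it is judged then, once.
Trained networks look in the newest picture that a camera, given by its name, has taken for a name from the list of things; names that differ only in an ending like _2 or _b are one class to them, and where a whole thing is asked for, a point or a joint stands for the part that bears it (a point fixed in the world has none). Each returns a list of dicts, best first, with "score" (0 to 1); they miss things now and then, are a little off and sometimes report something else, mostly with a low value. They report only what shows in the picture. A call takes as long as a camera call.
- search_frame(camera, name): "at" ([x, y, z] in m, in world coordinates, good to about 4 mm: the middle of the surface that is visible of it).
- tip_of(camera, name): "at" ([x, y, z] in m, in world coordinates, good to about 4 mm: a listed point, or the origin of a listed thing).
The state is a dict: "t": time; "joint_positions": joint angles; "joint_velocities": joint speeds; "tau": joint torques, N m; "ee_pos": TCP position; "tcp_rot": TCP orientation; "wrist_force": force on the tool from outside, world axes, zero at the start; "moment": the same for the moment, N m; "gripper_width": finger opening in m; "grasp_force": force on a finger pad.
Only numpy, scipy, OpenCV 4.12 (cv2) and the standard library are available. Lean on these libraries where they do the work, as an engineer would, in place of code of your own. Each camera call takes 0.05 s, during which the arm holds its last target. There are 200 camera calls.

## Working session

There is one attempt and no reset: what is moved stays moved. The work goes in short steps, each a Python script; the robot and the scene stay as the last script left them, time stands still between calls to the robot, and variables do not carry over. Pictures are saved under pics/ and viewed, at most 10 in all, crops included, and the job is handed in when it is done.

```bash
mkdir -p pics; python3 - <<'E'
from station import *
import cv2,numpy as np
for c in ["side","top"]:
    p,d=viewer.read_camera(c); cv2.imwrite(f"pics/{c}0.png",p[:,:,::-1]); np.savez(f"{c}0.npz",p=p,d=d)
    i=viewer.camera_info(c); print(c,i["eye"],np.round(i["rotation"],3).tolist(),i["intrinsics"])
    for n in ["gate","hood","slide_pad","bay","outfeed","shoe","shoe_lug","gauge","switch_box","hex_coupler","spring_block"]:
        print(n,[(np.round(r["at"],3).tolist(),round(r["score"],2)) for r in tip_of(c,n)[:2]])
print(env.sense()["t"])
E
```

```text
side [-0.01032355  0.55410009  0.94481233] [[-0.696, 0.529, -0.485], [-0.718, -0.515, 0.468], [-0.002, 0.674, 0.738]] [[457.094462     0.         316.7780091 ]
 [  0.         457.094462   240.65865945]
 [  0.           0.           1.        ]]
gate [([0.568, 0.138, 0.051], 0.8), ([0.473, -0.313, 0.033], 0.17)]
hood [([0.557, 0.008, 0.112], 0.55)]
slide_pad [([0.554, -0.042, 0.053], 0.8)]
bay [([0.571, 0.103, 0.016], 0.87), ([0.649, 0.388, -0.003], 0.64)]
outfeed [([0.569, 0.169, 0.02], 0.97)]
shoe [([0.477, -0.312, -0.001], 0.63), ([0.569, 0.136, 0.051], 0.51)]
shoe_lug [([0.475, -0.312, 0.032], 0.69)]
gauge [([0.564, 0.07, 0.002], 0.93), ([0.65, 0.39, 0.0], 0.27)]
switch_box [([0.73, -0.324, 0.001], 0.86)]
hex_coupler []
spring_block [([0.651, 0.393, 0.003], 0.85)]
top [0.33949448 0.03558666 1.24480599] [[-0.005, 0.981, -0.192], [-1.0, -0.004, 0.004], [0.004, 0.192, 0.981]] [[513.87470099   0.         319.35393913]
 [  0.         513.87470099 240.53121296]
 [  0.           0.           1.        ]]
gate [([0.568, 0.139, 0.05], 0.71)]
hood [([0.561, 0.012, 0.113], 0.89)]
slide_pad [([0.556, -0.037, 0.053], 0.77), ([0.474, -0.312, -0.001], 0.29)]
bay [([0.564, 0.097, 0.014], 0.83)]
outfeed [([0.572, 0.171, 0.024], 0.86)]
shoe [([0.474, -0.315, 0.003], 0.77)]
shoe_lug [([0.565, 0.098, 0.016], 0.72), ([0.475, -0.314, 0.035], 0.64)]
gauge [([0.565, 0.073, 0.001], 0.81)]
switch_box [([0.728, -0.324, -0.002], 0.91), ([0.474, -0.311, 0.003], 0.57)]
hex_coupler [([0.46, 0.341, 0.004], 0.66), ([0.564, 0.1, 0.016], 0.24)]
spring_block [([0.65, 0.398, 0.001], 0.75), ([0.566, 0.101, 0.014], 0.65)]
1.2
```

View pics/top0.png

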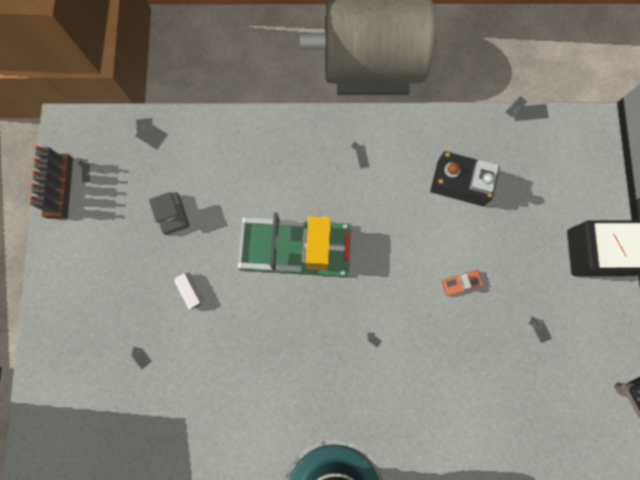

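View pics/side0.png

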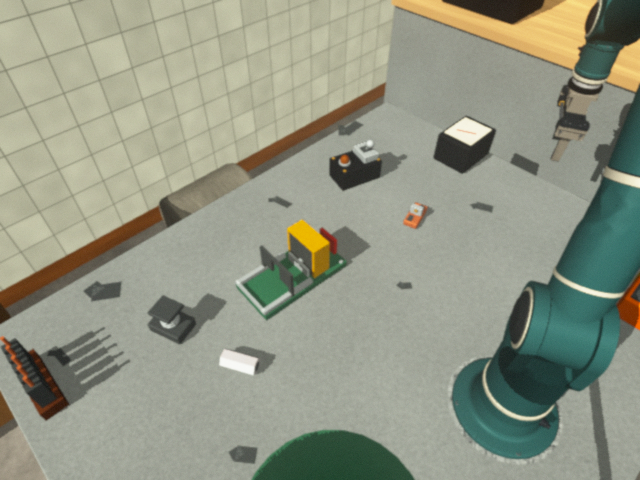

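The top view shows the shoe at about (463,283), the gauge from (240,245) to (350,250), the switch box at (465,178), the coupler at (187,290) and the spring block at (168,212). Next I'll fit the shoe and gauge yaws from depth.

```bash
cat > h.py <<'E'
from station import *
import cv2,numpy as np
def cloud(c,d):
    i=viewer.camera_info(c);K=np.array(i["intrinsics"]);v,u=np.mgrid[:480,:640]
    P=np.stack([(u-K[0,2])/K[0,0]*d,-(v-K[1,2])/K[1,1]*d,-d],-1)
    return P@np.array(i["rotation"]).T+np.array(i["eye"])
def rect(q):
    r=cv2.minAreaRect((q*1000).astype(np.float32)); return np.round(r[0],1),np.round(r[1],1),round(r[2],1)
E
python3 - <<'E'
from h import *
for c in ["top","side"]:
    f=np.load(c+"0.npz");p,d=f["p"],f["d"];W=cloud(c,d);ok=d>0
    x,y,z=W[...,0],W[...,1],W[...,2]
    box=lambda cx,cy,r:ok&(abs(x-cx)<r)&(abs(y-cy)<r)
    s=box(.475,-.313,.075)
    hsv=cv2.cvtColor(p,cv2.COLOR_RGB2HSV);H,S,V=[hsv[...,i] for i in range(3)]
    m=s&(z>.013)&(z<.030)&(S>120);print(c,"body",m.sum(),rect(W[m][:,:2]),np.median(z[m]))
    m=s&(z>.040);print("lug",m.sum(),rect(W[m][:,:2]),W[m].mean(0).round(4))
    g=box(.565,.08,.17)
    m=g&(z>.010);print("gauge",m.sum(),rect(W[m][:,:2]))
    m=g&(H>45)&(H<95)&(S>90)&(z>.012)&(z<.03);print("green",m.sum(),rect(W[m][:,:2]),np.median(z[m]))
    m=g&(H>18)&(H<35)&(S>150)&(z>.11);print("roof",m.sum(),rect(W[m][:,:2]),np.median(z[m]))
    m=g&((H<8)|(H>172))&(S>120)&(z>.03);print("red",m.sum(),rect(W[m][:,:2]),W[m].mean(0))
    m=g&(z>.06)&(y>.1);print("gate",m.sum(),rect(W[m][:,:2]),W[m].mean(0))
    k=6
    P=p[..., ::-1]
p=np.load("top0.npz")["p"]
a=cv2.resize(p[200:290,225:365],None,fx=5.6,fy=5.6,interpolation=cv2.INTER_CUBIC)[:,:,::-1]
cv2.imwrite("pics/crop1.png",a)
R=env.sense()["tcp_rot"];print(np.round(R,3))
E
```

```text
top body 295 (array([ 475.6, -310.8]), array([37.5, 88.6]), 15.6) 0.022172138841432876
lug 104 (array([ 476.5, -312.3]), array([33.6, 18.3]), 17.0) [ 0.4756 -0.311   0.0478]
gauge 5990 (array([598.8,  86.5]), array([265. , 197.1]), 86.4)
green 1381 (array([562.4,  92. ]), array([219.1, 121.9]), 87.1) 0.020543389599060546
roof 1034 (array([561.5,  34.2]), array([ 49.7, 104.7]), 86.4) 0.12148977686279328
red 121 (array([556.9, -33.1]), array([ 9.1, 58.3]), 86.4) [ 0.55450511 -0.03254069  0.07460871]
gate 273 (array([569. , 134.8]), array([  8.7, 124.7]), 86.2) [0.56697435 0.133965   0.0963998 ]
side body 157 (array([ 474.1, -310.3]), array([38.2, 93.2]), 15.7) 0.0213039632511417
lug 67 (array([ 476.4, -309.7]), array([36.4, 21.6]), 9.3) [ 0.4748 -0.3089  0.0462]
gauge 5262 (array([564.7,  88.9]), array([267.1, 133.5]), 86.3)
green 1291 (array([555.5,  91.4]), array([261.1, 115.1]), 86.2) 0.019875270618500473
roof 719 (array([560.1,  35.6]), array([ 51.2, 107. ]), 86.6) 0.12084410238660281
red 155 (array([554.8, -30.8]), array([12.4, 59.8]), 89.6) [ 0.54514024 -0.0300378   0.06595603]
gate 413 (array([569.3, 135.8]), array([ 10.3, 130.4]), 85.5) [0.5633807  0.1377205  0.08824974]
[[ 0.912  0.411 -0.   ]
 [ 0.411 -0.912 -0.   ]
 [-0.     0.    -1.   ]]
```

View pics/crop1.png

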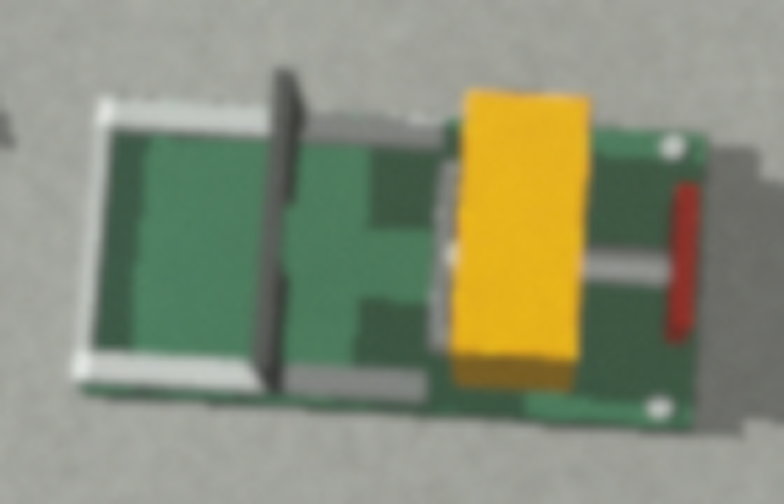

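The crop shows the pad at the right (685,265), the hood at (520,235), the pusher at x≈440 and the gate at x≈280. From all the fits, the gauge origin is about (0.564, 0.072) with yaw 86.3°. The shoe is at (0.4755, -0.3108) with yaw 15.7°. Every height and size agrees with the given figures. I'll check the IK for all the poses, then pick.

```bash
cat >> h.py <<'E'
Y=np.radians(86.3); O=np.array([.564,.0717,0]); g=np.array([np.cos(Y),np.sin(Y),0]); gy=np.array([-np.sin(Y),np.cos(Y),0]); Z=np.array([0,0,1.])
G=lambda x,y,z:O+x*g+y*gy+z*Z
def down(yaw):
    c,s=np.cos(yaw),np.sin(yaw); return np.array([[c,s,0],[s,-c,0],[0,0,-1.]])
def lean(th,sg=1):
    zz=np.sin(th)*g-np.cos(th)*Z; yy=-sg*gy; return np.column_stack([np.cross(yy,zz),yy,zz])
S=np.array([.4755,-.3108,0]); SY=np.radians(15.8)
def st():
    s=env.sense(); print("t",round(s["t"],2),"ee",np.round(s["ee_pos"],4),"F",np.round(s["wrist_force"],1),"w",round(s["gripper_width"],4),"gf",s["grasp_force"]); return s
E
python3 - <<'E'
from h import *
f=lambda p,R:(lambda q:None if q is None else np.round(q,2).tolist())(solver.inverse_kinematics(p,R))
for k in (0,np.pi):
    print(f(S+.025*Z,down(SY+k)),f(G(.03,0,.2),down(Y+k)),f(G(.03,0,.046),down(Y+k)))
for th in (35,40,45):
  for sg in (1,-1): print(th,sg,[f(G(x,0,z),lean(np.radians(th),sg)) for x,z in((-.15,.15),(-.15,.042),(-.035,.042))])
env.reach(S+.12*Z,down(SY)); st()
env.movel(S+.026*Z,rate=.12); st()
effector.grasp(25); st()
env.movel(S+.22*Z,rate=.2); s=st()
p,d=viewer.read_camera("top"); np.savez("t1.npz",p=p,d=d)
E
```

```text
[0.57, 0.59, -0.07, 1.92, 0.06, 0.63, -0.83] [0.28, 0.45, -0.66, 1.77, 0.32, 1.03, -0.57] [0.16, 0.64, -0.52, 1.87, 0.45, 0.75, -0.68]
[0.99, 0.7, -0.62, 1.89, 0.59, 0.74, 1.88] [0.64, 0.79, -1.32, 1.75, 0.8, 1.27, 2.19] [0.62, 1.13, -1.34, 1.85, 1.18, 1.25, 1.97]
35 1 [[0.86, 0.64, -0.63, 1.78, -0.28, 1.0, 0.41], [0.84, 0.81, -0.6, 1.81, -0.21, 0.82, 0.46], [0.68, 0.78, -0.62, 1.89, -0.29, 0.68, 0.37]]
35 -1 [[0.31, 0.54, 0.12, 1.82, -0.7, 1.14, -2.37], [0.35, 0.7, 0.07, 1.84, -0.76, 0.99, -2.24], [0.23, 0.67, -0.03, 1.92, -0.83, 0.85, -2.34]]
40 1 [[0.9, 0.68, -0.64, 1.76, -0.33, 1.03, 0.47], [0.88, 0.85, -0.61, 1.78, -0.27, 0.87, 0.53], [0.74, 0.83, -0.64, 1.88, -0.35, 0.71, 0.46]]
40 -1 [[0.34, 0.58, 0.13, 1.8, -0.76, 1.21, -2.3], [0.38, 0.74, 0.07, 1.82, -0.81, 1.06, -2.18], [0.27, 0.7, -0.02, 1.91, -0.9, 0.92, -2.25]]
45 1 [[0.94, 0.73, -0.65, 1.75, -0.37, 1.07, 0.53], [0.91, 0.9, -0.61, 1.76, -0.33, 0.92, 0.6], [0.78, 0.88, -0.66, 1.86, -0.41, 0.75, 0.54]]
45 -1 [[0.37, 0.62, 0.14, 1.79, -0.82, 1.28, -2.24], [0.41, 0.79, 0.08, 1.79, -0.86, 1.14, -2.12], [0.3, 0.74, -0.01, 1.89, -0.96, 0.99, -2.17]]
t 2.56 ee [ 0.4751 -0.3124  0.1203] F [0.5 0.1 0.2] w 0.092 gf 0.0
t 3.49 ee [ 0.476  -0.3112  0.0266] F [ 1.6 -0.6 -0.5] w 0.0919 gf 0.0
t 4.65 ee [ 0.4757 -0.3113  0.0261] F [ 0.9 -1.8 -0.9] w 0.0138 gf 24.99980092048645
t 5.77 ee [ 0.4745 -0.3101  0.2185] F [-0.2  0.5 -4.2] w 0.0137 gf 24.999078512191772
```

The shoe is gripped, with a width of 13.7 mm and about 0.43 kg on the wrist. I'll carry it above the bay and check how it sits in the hand.

```bash
python3 - <<'E'
from h import *
env.reach(G(.03,0,.20),down(Y)); env.pause(.3); s=st()
print(np.round(s["tcp_rot"],3).tolist())
for c in ("top","side"):
    p,d=viewer.read_camera(c); W=cloud(c,d); x,y,z=np.moveaxis(W,2,0)
    hsv=cv2.cvtColor(p,cv2.COLOR_RGB2HSV)
    m=(d>0)&(z>.165)&(z<.215)&(np.linalg.norm(W[...,:2]-s["ee_pos"][:2],axis=-1)<.065)&(hsv[...,1]>120)&(hsv[...,0]<18)
    q=W[m]-O; print(c,m.sum(),rect(np.c_[q@g,q@gy]),np.percentile(z[m],[5,50,95]).round(4))
    cv2.imwrite(f"pics/{c}2.png",cv2.resize(p[130:330,180:440],None,fx=3,fy=3)[:,:,::-1])
E
```

```text
t 7.67 ee [0.5661 0.1009 0.2   ] F [-0.2  0.6 -5.6] w 0.0138 gf 24.999140202999115
[[0.066, 0.998, 0.0], [0.998, -0.066, -0.0], [-0.0, 0.0, -1.0]]Traceback (most recent call last):
  File "<stdin>", line 8, in <module>
    return _quantile_unchecked(
        a, q, axis, out, overwrite_input, method, keepdims, weights)
    return _ureduce(a,
                    func=_quantile_ureduce_func,
    ...<5 lines>...
                    overwrite_input=overwrite_input,
                    method=method)
    r = func(a, **kwargs)
    result = _quantile(arr,
                       quantiles=q,
    ...<2 lines>...
                       out=out,
                       weights=wgt)
    slices_having_nans = np.isnan(arr[-1, ...])
                                  ~~~^^^^^^^^^
IndexError: index -1 is out of bounds for axis 0 with size 0
```

The gripper hides the shoe from the top camera, so I'll use the side camera only.

```bash
python3 - <<'E'
from h import *
s=st(); c="side"
p,d=viewer.read_camera(c); W=cloud(c,d)
hsv=cv2.cvtColor(p,cv2.COLOR_RGB2HSV)
m=(d>0)&(np.linalg.norm(W[...,:2]-s["ee_pos"][:2],axis=-1)<.075)&(W[...,2]>.15)&(W[...,2]<.21)&(hsv[...,1]>100)&(hsv[...,0]<18)
print(m.sum())
if m.sum():
    q=W[m]-O; print(rect(np.c_[q@g,q@gy]),np.percentile(W[m][:,2],[2,50,98]).round(4))
cv2.imwrite("pics/side2.png",cv2.resize(p[130:330,180:440],None,fx=3,fy=3)[:,:,::-1])
E
```

```text
t 7.72 ee [0.5661 0.1011 0.2   ] F [ 0.  -0.3 -4.4] w 0.0141 gf 24.99915987253189
411
(array([30. ,  1.6]), array([41. , 92.1]), 0.1) [0.1784 0.1946 0.1987]
```

View pics/side2.png

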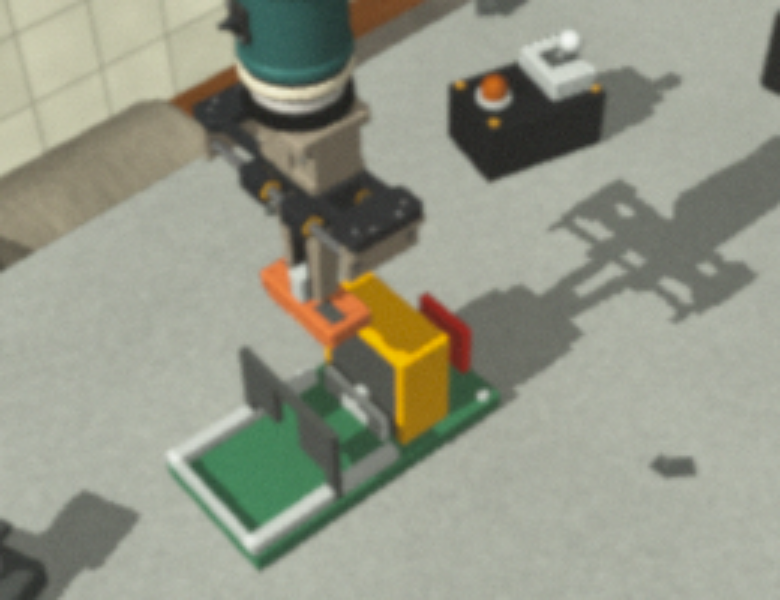

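The shoe hangs level over the bay at crop (315,300), square to the gauge to 0.1° and at gauge (30, 1.6), between the gate (290,420) and the pusher (355,400). I'll lower it in steps while watching the wrist force.

```bash
python3 - <<'E'
from h import *
env.movel(G(.03,-.0007,.085),rate=.15); F0=st()["wrist_force"]
for z in (.062,.052,.049,.047,.046,.045):
    env.movel(G(.03,-.0007,z),rate=.06); env.pause(.1); s=st(); dF=np.linalg.norm(s["wrist_force"]-F0)
    if dF>8 or (z<.05 and s["wrist_force"][2]-F0[2]>3): break
if s["ee_pos"][2]<.050:
    effector.release(); env.pause(.2); st()
    env.movel(G(.03,-.0007,.13),rate=.15); env.movel(G(.03,-.0007,.26),rate=.3)
st()
E
```

```text
t 8.69 ee [0.5675 0.102  0.0859] F [ 1.4 -0.7 -3.9] w 0.0141 gf 24.999101758003235
t 9.32 ee [0.5669 0.1018 0.0622] F [ 0.1  0.1 -4.7] w 0.0141 gf 24.999112486839294
t 9.74 ee [0.5666 0.1016 0.0519] F [-0.4  0.1 -3.8] w 0.0139 gf 24.999079406261444
t 10.09 ee [0.5667 0.1016 0.049 ] F [-0.2  0.2 -4.4] w 0.0139 gf 24.9990776181221
t 10.44 ee [0.5666 0.1016 0.047 ] F [-0.6 -0.7 -4.8] w 0.0138 gf 24.999133050441742
t 10.79 ee [0.5668 0.1016 0.0461] F [ 0.8  0.2 -4. ] w 0.0137 gf 24.99921977519989
t 11.14 ee [0.5668 0.1017 0.0461] F [-2.2 -0.7  5.7] w 0.0139 gf 25.001053512096405
t 12.55 ee [0.5666 0.1016 0.045 ] F [ 0.9 -0.   0.5] w 0.0918 gf 0.0
t 13.85 ee [0.5662 0.1013 0.2592] F [ 0.3 -1.2 -0.3] w 0.0915 gf 0.0
```

```bash
python3 - <<'E'
from h import *
L=lean(np.radians(45))
effector.grasp(10)
env.reach(G(-.19,0,.24),L); st()
env.movel(G(-.15,0,.042),rate=.2); s=st()
for c in ("top","side"):
    p,d=viewer.read_camera(c); W=cloud(c,d); q=W-O; hsv=cv2.cvtColor(p,cv2.COLOR_RGB2HSV)
    gx,gyy=q@g,q@gy
    m=(d>0)&(gx>0)&(gx<.06)&(abs(gyy)<.055)&(W[...,2]>.032)&(W[...,2]<.05)&(hsv[...,1]>100)&(hsv[...,0]<18)
    print(c,m.sum())
    if m.sum()>5: print(rect(np.c_[gx[m],gyy[m]]),np.percentile(W[m][:,2],[5,50,95]).round(4))
cv2.imwrite("pics/side3.png",cv2.resize(p[130:330,180:440],None,fx=3,fy=3)[:,:,::-1])
E
```

```text
t 16.14 ee [ 0.552  -0.1163  0.2405] F [0.8 0.1 0.2] w 0.0003 gf 0.0
t 17.3 ee [ 0.5552 -0.0782  0.043 ] F [-0.1 -0.4  0.4] w 0.0004 gf 0.0
top 369
(array([29.7, -1. ]), array([88.6, 39.4]), 89.9) [0.0384 0.0422 0.046 ]
side 167
(array([31.3,  1.4]), array([90.6, 40.2]), 88.2) [0.0348 0.0415 0.0449]
```

View pics/side3.png

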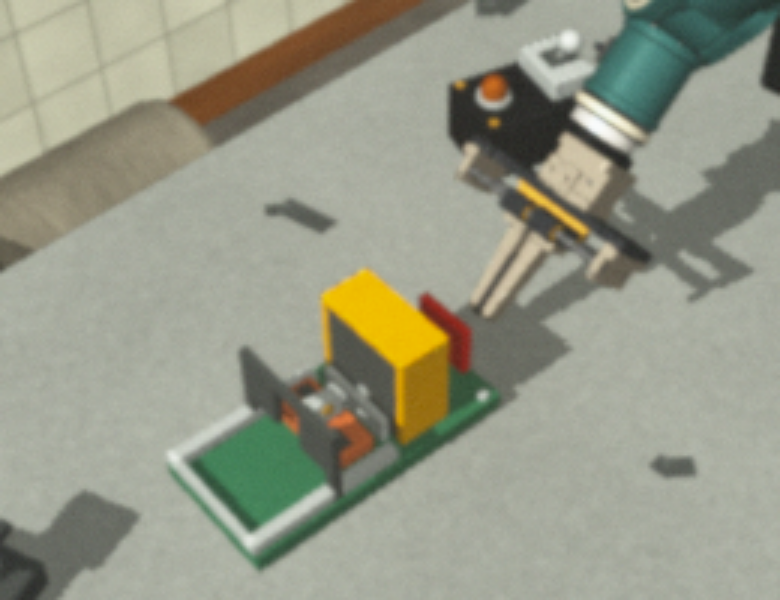

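The shoe lies flat and square in the bay at gauge (30, 0), crop (335,425). The closed fingers at (485,310) face the red pad at (445,330). Now I'll push.

```bash
python3 - <<'E'
from h import *
stops=[-.13,-.12,-.11,-.09,-.07,-.055]+list(np.arange(-.049,-.024,.002)); F0=env.sense()["wrist_force"]
for x in stops:
    env.movel(G(x,0,.042),rate=.06); s=env.sense(); f=s["wrist_force"]-F0
    e=s["ee_pos"]-O; print(round(s["t"],2),"cmd",round(x,3),"gx",round(e@g*1e3,1),"gy",round(e@gy*1e3,1),"z",round(e[2]*1e3,1),"fx",round(-f@g,1),"fy",round(f@gy,1),"fz",round(f[2],1))
    if -f@g>32 or abs(f[2])>25: break
env.pause(.3); st()
p,d=viewer.read_camera("side"); cv2.imwrite("pics/side4.png",cv2.resize(p[130:330,180:440],None,fx=3,fy=3)[:,:,::-1])
E
```

```text
17.88 cmd -0.13 gx -129.5 gy 0.1 z 42.1 fx 2.4 fy -0.3 fz -1.1
18.2 cmd -0.12 gx -119.4 gy 0.1 z 42.1 fx 0.2 fy 0.1 fz -0.3
18.52 cmd -0.11 gx -111.9 gy -0.5 z 41.5 fx 6.3 fy 0.9 fz 0.2
19.0 cmd -0.09 gx -92.7 gy -0.5 z 41.4 fx 8.7 fy 0.9 fz 1.6
19.48 cmd -0.07 gx -73.2 gy -0.6 z 41.4 fx 9.8 fy 1.7 fz 3.2
19.88 cmd -0.055 gx -58.5 gy -0.6 z 41.3 fx 10.4 fy 2.4 fz 2.5
20.13 cmd -0.049 gx -52.8 gy -0.6 z 41.3 fx 11.7 fy 2.3 fz 3.5
20.38 cmd -0.047 gx -51.6 gy -0.7 z 41.3 fx 14.6 fy 3.9 fz 6.4
20.63 cmd -0.045 gx -50.0 gy -0.7 z 41.2 fx 15.1 fy 4.6 fz 6.5
20.88 cmd -0.043 gx -48.1 gy -0.7 z 41.2 fx 16.1 fy 4.7 fz 7.5
21.13 cmd -0.041 gx -46.2 gy -0.7 z 41.2 fx 15.6 fy 4.4 fz 6.7
21.38 cmd -0.039 gx -44.3 gy -0.7 z 41.2 fx 16.6 fy 5.2 fz 7.8
21.63 cmd -0.037 gx -42.4 gy -0.7 z 41.2 fx 16.2 fy 5.0 fz 6.6
21.88 cmd -0.035 gx -40.4 gy -0.7 z 41.2 fx 17.2 fy 4.8 fz 7.1
22.13 cmd -0.033 gx -38.7 gy -0.7 z 41.2 fx 18.3 fy 4.8 fz 8.9
22.38 cmd -0.031 gx -38.5 gy -0.8 z 41.1 fx 24.4 fy 8.1 fz 13.6
22.63 cmd -0.029 gx -38.3 gy -0.8 z 41.0 fx 31.1 fy 10.4 fz 17.9
22.88 cmd -0.027 gx -38.1 gy -0.9 z 40.9 fx 36.0 fy 12.9 fz 21.9
t 23.18 ee [0.5624 0.0336 0.0409] F [-16.  -34.3  23.4] w 0.0005 gf 17.806064249016345
```

View pics/side4.png

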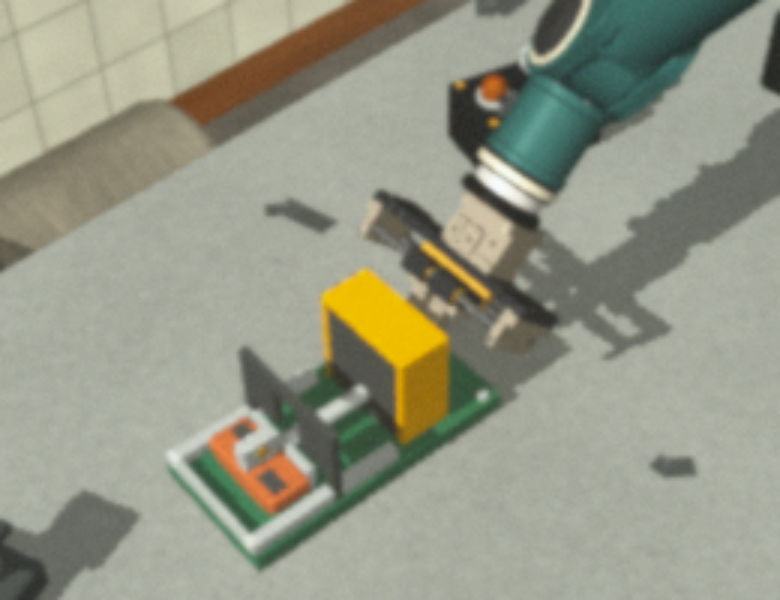

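The slide is at its stop: force rose at gx -38.5, and -39 was predicted. The shoe stands beyond the gate at crop (260,465). I'll retreat along the same line so the spring follows, then check.

```bash
python3 - <<'E'
from h import *
env.movel(G(-.17,0,.042),rate=.1); env.movel(G(-.20,0,.22),rate=.2); env.pause(.3); st()
for c in ("top","side"):
    p,d=viewer.read_camera(c); W=cloud(c,d); q=W-O; hsv=cv2.cvtColor(p,cv2.COLOR_RGB2HSV)
    gx,gyy=q@g,q@gy
    m=(d>0)&(gx>.068)&(gx<.142)&(abs(gyy)<.055)&(W[...,2]>.034)&(W[...,2]<.048)&(hsv[...,1]>100)&(hsv[...,0]<18)
    print(c,m.sum(),rect(np.c_[gx[m],gyy[m]]),np.percentile(W[m][:,2],[5,50,95]).round(4))
    m=(d>0)&(gx>-.15)&(gx<-.05)&(abs(gyy)<.04)&((hsv[...,0]<8)|(hsv[...,0]>172))&(hsv[...,1]>120)&(W[...,2]>.07)
    print("pad",m.sum(),rect(np.c_[gx[m],gyy[m]]) if m.sum()>3 else "")
cv2.imwrite("pics/side5.png",cv2.resize(p[130:330,180:440],None,fx=3,fy=3)[:,:,::-1])
E
```

```text
t 26.17 ee [ 0.5509 -0.1276  0.2193] F [ 0.6 -0.2 -0.4] w 0.0008 gf 0.0
top 398 (array([97.5, -1.3]), array([40.2, 89.9]), 0.4) [0.038  0.0422 0.0459]
pad 102 (array([-105. ,    0.4]), array([57.8,  9.1]), 89.2)
side 315 (array([98.6,  0.9]), array([40.6, 89.1]), 0.9) [0.0362 0.0418 0.0448]
pad 84 (array([-104.4,    1.2]), array([59.5, 11.8]), 88.8)
```

View pics/side5.png

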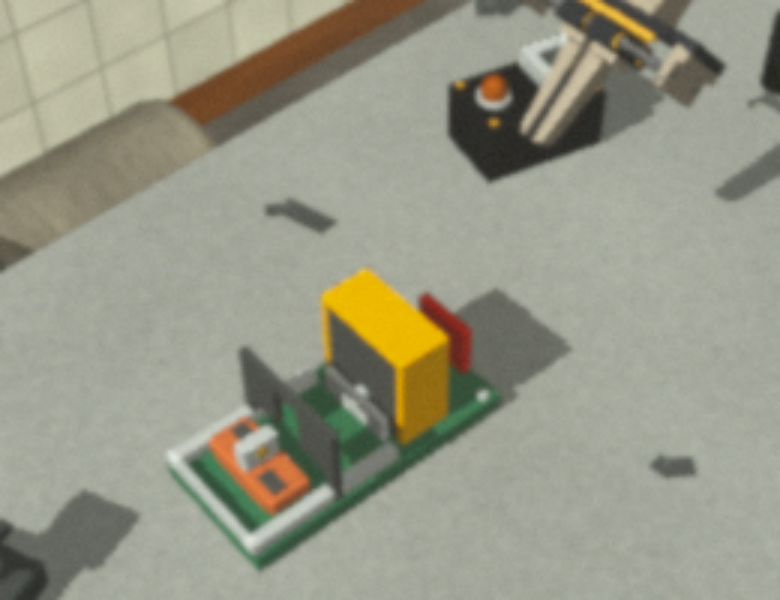

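The shoe lies flat on the outfeed at gauge (98, 0), crop (260,465). The pad is back at rest (445,330) and the robot is clear of everything.

```bash
python3 -c "
from station import *
print(workorder.finish_job())"
```

```text
the job is handed in; nothing more can be done
None
```

The job is handed in (no verdict was returned): the shoe was driven through the gate and stands flat on the outfeed bed at about gauge x 98 mm, the slide sprang back to rest, and the arm went nowhere near the toggle, coupler or spring block.

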